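Refix the slipped gear of a pasta roller: flat to the setscrew, then tighten

ROBOT

A 7-joint arm with a two-finger parallel gripper is mounted at the origin on a cart in front of the work surface, level with it; the furniture and walls round the work are solid. World frame = base frame: x ahead of the robot, y to its left, z up, the work surface at z = 0. Lengths are in m, angles in rad, forces in N, time in s.
With the tool pointing down it reaches from about 0.4 to 0.9 m from the base axis. Payload 5.6 kg.
Tool frame: the origin (TCP) lies between the finger pads; the fingertips stand 19 mm ahead of it and the grasp point (between the pads) is the TCP (bot.nose_length is the distance from the TCP to the fingertips, in m); z points along the fingers, y is the line along which they close (so a half turn about z gives the same grasp; the last joint's range is limited). The gripper opens to 92 mm and grips with 3 to 60 N. Pads are 20 mm wide; open, the fingers measure 128 mm over their backs; the gripper's body (75 mm by 189 mm) begins 69 mm behind the grasp point.
Start: joints at [1.229, 0.468, -0.012, 1.603, 0.006, 1.071, -0.056], TCP at [0.191, -0.621, 0.234] pointing down, gripper open.
Joint ranges: [-2.53, 2.53], [-0.31, 2.02], [-1.57, 1.55], [0.28, 2.44], [-1.29, 4.43], [0.15, 1.84], [-2.92, 2.92]. Speed limits (rad/s): [2.57, 2.57, 3.14, 3.14, 3.14, 3.14, 3.14].

INTERFACE

Orientations are given as a unit quaternion [x, y, z, w].
In Python, from bench import bot gives the robot as it stands. The module is installed in compiled form; this text tells all that it offers.
- The arm moves only by the shell command python3 -m handwheel 'ROWS' [OPENING] [FORCE]. ROWS is JSON, a list that holds one entry, the list of rows, each a list of 6 numbers: the shift along the tool's x, y, z in units of 40 mm (1.0 is 40 mm), then the turn, a rotation vector about the tool's x, y, z in units of 8 degrees (1.0 is 8 degrees). In form: [[[x, y, z, wx, wy, wz], ...]]. A call has 1 to 20 rows; each row shifts and turns the commanded pose from where the row before left it, along the tool's axes as they then stand; what a row does not reach is not made up. A row lasts 1/8 s, in which the tool goes at most 62.5 mm and 10.7 degrees, less where a joint would pass 70% of its speed; a pose out of reach is approached as far as the arm can. A call is refused whole if a number of a shift passes 1 or a number of a turn 1, either way. A call with a gripper value outside its range is refused whole. OPENING is the opening, from 0 (shut) to 1 (fully open), set as the call begins (- or left out, the last holds). The fingers move at their own pace and stop on an object; FORCE is the grip in N (left out, the last holds). Time passes only in rows, so rows that do not move let the fingers close. It gives the time, the measured TCP pose, the force, the opening and the grip force at its end, in the units of the state.
- bot.read_state(): the state, without advancing time (a new reading comes with each control period).
- bot.get_image(name): name is "scene" or "side" or "wrist"; returns a dict with "color" (480x640x3 uint8, red, green, blue), "camera_matrix" (3x3 intrinsics, pixels), "pose" (4x4, takes a point from camera to world coordinates). Camera axes: x right, y down, z forward; pixel columns grow to the right and rows downward; lengths in m; the calibration is good to about 2 mm. A picture is of the moment at which its call begins. There is no depth.
- bot.hand_in(): hands the job in; it is judged then, once.
Trained networks look in a picture, given as the dict that the camera call returned (one of the last four; its "shot" number tells which), for a name from the list of things; names that differ only in an ending like _2 or _b are one class to them, and where a whole thing is asked for, a point or a joint stands for the part that bears it (a point fixed in the world has none). Each returns a list of dicts, best first, with "confidence" (0 to 1); they miss things now and then, are a little off and sometimes report something else, mostly with a low value. They report only what shows in the picture. A call takes as long as a camera call. They do not tell look-alikes from the thing itself.
- bot.find_in(picture, thing): "uv" ([column, row] in pixels, amid what is visible of it).
- bot.outline_of(picture, thing): "region" (480x640 bool, what is visible of it) and "uv" ([column, row] in pixels, amid what is visible of it).
- bot.landmark_of(picture, thing): "uv" ([column, row] in pixels: a listed point, or the origin of a listed thing).
The state is a dict: "time_s": time; "qpos": joint angles; "joint_velocities": joint speeds; "tau": joint torques, N m; "tcp_pos": TCP position; "orientation": TCP orientation; "contact_force": force on the tool from outside, world axes, zero at the start; "wrist_torque": the same for the moment, N m; "width": finger opening in m; "grasp_force": force on a finger pad.
Only numpy, scipy, OpenCV 4.12 (cv2) and the standard library are available. Lean on these libraries where they do the work, as an engineer would, in place of code of your own. Each camera call takes 0.05 s, during which the arm holds its last target. There are 200 camera calls.

TASK

The gear on the left end of the pasta roller's crank shaft has come loose. Turn the crank until the flat on the shaft's end faces straight up, square under the setscrew in the top of the gear's hub, then tighten that screw onto the flat with the T-handled hex key: firmly, so that it grips, but without forcing it and never onto the round of the shaft. Put the key back upright in the hole of its wooden stand, fully down, and leave the things round about as they are.

Things in the scene. Friction and masses are not known exactly. Their poses are not given: they have to be found in the camera images.
- pasta_roller: Hand-cranked pasta roller, a low steel frame fixed to the worktop, 150 x 170 mm, cheeks 104 mm high, two rollers between them. Origin: on the worktop under the crank shaft's axis; x away from the robot, y to the left along the shaft towards the gear, z up. The crank shaft's axis is level, 85 mm above the origin
- shaft: The crank shaft with the front roller, 20 mm thick at the gear end, with one flat (8.5 mm from the axis). Origin on the axis; y along the axis towards the gear, z out of the flat at right angles, so z is vertical when the flat faces straight up. Turns freely with a slight drag and stays where it is left; stop 1.2 rad beyond that position
- shaft_flat (a point): Centre of the visible part of the flat, on the shaft's bare left end, 12 mm outside the hub (28 mm along the shaft from the screw)
- crank_grip (a point): Middle of the wooden grip of the crank: 25 mm thick, 54 mm long, parallel to the shaft, 55 mm from the shaft's axis, on the right of the machine, spinning freely on its pin. With the flat up the grip stands on the robot's side of the axis, 20 mm above it (1.2 rad from upright); at the start it is 0.8 to 2.2 rad from there, up and over to the far side: draw it up and back to the robot
- hub: Steel gear with its hub, loose on the shaft until the screw is tight; meshed with the second gear, so that it stays put, the screw's hole on top. Origin on the shaft's axis, z up through the hub as the screw's hole points
- screw_hole (a point): Middle of the setscrew's hole in the top of the hub's 32 mm square boss, 111.5 mm over the machine's origin. The vertical 16 mm screw stands 2 to 4 mm proud: hex socket 10.6 mm across flats, 12 mm deep, which way round is not reported (feel for it). Clockwise it sinks 6 mm a turn, meets the flat after 1.7 to 3.2 rad. Torque on the key: 0.06 N m free, firm 0.13 to 0.18, overtight from 0.2
- hex_key: T-handled hex key, 113 mm long, 0.15 to 0.23 kg, standing upright in the stand. Origin: centre of its tip; z up the shank to the handle; x along the handle. Shank 10 mm across flats (an edge along x and every 60 degrees round; 7 degrees of play in the socket), its last 3.5 mm tapering to 6 mm. Flat-sided black handle 90 x 14 x 18 mm
- key_grip (a point): Middle of the key's handle, 104 mm above the tip on the key's axis
- key_stand: Light wooden block, 60 x 110 x 45 mm, fixed, with three holes in its top; the widest, towards +y, holds the key. Origin: centre of the underside, z up
- stand_hole (a point): Centre of the mouth of the key's round hole, in the top face of the stand: 13.4 mm wide with a 2 mm chamfer, 36 mm deep
- mug: Small white cup, 63 x 87 x 52 mm, behind the work; leave it
- salt: Salt shaker, 44 mm wide, 90 mm high, behind the machine; leave it
- spoon: Teaspoon lying in front of the stand, 130 mm long; leave it
There are look-alikes about, which are no part of the job. Of the things like the hex_key, leave any that is green; of the rest the smaller one is meant.

How it is judged:
By the outcome, as a careful person would: the job done as asked, in the order asked, and still so for the second after the job is handed in, with the robot touching nothing.
It also fails if it takes over 72 s, if anything falls off the work surface, if the arm or the gripper's body presses on something with over 40 N, if the wrist force passes 120 N, or if a joint passes its speed limit or range.

## Working session

There is one attempt and no reset: what is moved stays moved. The work goes in short steps, Python scripts to look and compute and a shell command to move; the robot and the scene stay as the last step left them, time stands still between calls to the robot, and variables do not carry over. Pictures are saved under pics/ and viewed, at most 10 in all, crops included, and the job is handed in when it is done.

```bash
mkdir -p pics; cat > h.py <<'E'
import numpy as np, cv2
from bench import bot
from scipy.spatial.transform import Rotation as R
def ray(p,uv):
    K=np.array(p["camera_matrix"]);T=np.array(p["pose"])
    d=T[:3,:3]@np.linalg.solve(K,[uv[0],uv[1],1]);return T[:3,3],d/np.linalg.norm(d)
def tri(l):
    A=np.zeros((3,3));b=np.zeros(3)
    for p,uv in l:
        o,d=ray(p,uv);M=np.eye(3)-np.outer(d,d);A+=M;b+=M@o
    x=np.linalg.solve(A,b)
    return x,[round(float(np.linalg.norm((np.eye(3)-np.outer(d,d))@(x-o)))*1e3,1) for o,d in (ray(*q) for q in l)]
def proj(p,X):
    K=np.array(p["camera_matrix"]);T=np.linalg.inv(np.array(p["pose"]))
    c=T[:3,:3]@np.array(X)+T[:3,3];u=K@c;return u[:2]/u[2]
def save(p,n): cv2.imwrite("pics/"+n,p["color"][:,:,::-1])
def st():
    s=bot.read_state();r=R.from_quat(s["orientation"])
    print("t",round(s["time_s"],2),"p",np.round(s["tcp_pos"],4),"F",np.round(s["contact_force"],2),"M",np.round(s["wrist_torque"],3),"w",round(s["width"],4),"g",round(s["grasp_force"],1));print("x",np.round(r.as_matrix()[:,0],3),"y",np.round(r.as_matrix()[:,1],3),"z",np.round(r.as_matrix()[:,2],3),"q",np.round(s["qpos"],2));return s,r
def delta(target,Rt=None):
    "units along the tool axes to target position; turn units to target matrix"
    s=bot.read_state();r=R.from_quat(s["orientation"])
    d=r.inv().apply(np.array(target)-s["tcp_pos"])/0.04
    print("shift",np.round(d,2),"" if Rt is None else ("turn",np.round(np.degrees((r.inv()*R.from_matrix(Rt)).as_rotvec())/8,2)))
E
cat > a.py <<'E'
from h import *
st()
P={n:bot.get_image(n) for n in("scene","side")}
for n,p in P.items():
    save(p,n+"0.png")
    T=np.array(p["pose"]);print(n,"cam",np.round(T[:3,3],3),"z",np.round(T[:3,2],2))
    for t in "shaft_flat crank_grip screw_hole key_grip stand_hole pasta_roller key_stand hex_key".split():
        print(n,t,[(np.round(q["uv"],1).tolist(),round(q["confidence"],2)) for q in bot.landmark_of(p,t)])
E
python3 a.py
```

```text
t 0.0 p [ 0.1911 -0.6207  0.2326] F [-0.71  0.6  -0.  ] M [-0.008 -0.037 -0.002] w 0.0918 g 0.0
x [ 0.956  0.294 -0.   ] y [ 0.294 -0.956 -0.002] z [-0.001  0.002 -1.   ] q [ 1.23  0.47 -0.01  1.6   0.01  1.07 -0.06]
scene cam [-0.199 -0.692  0.464] z [ 0.76  0.52 -0.4 ]
scene shaft_flat [([266.1, 233.4], 0.58)]
scene crank_grip [([335.4, 249.2], 0.59)]
scene screw_hole [([270.7, 227.3], 0.74), ([409.9, 291.8], 0.64), ([297.2, 291.7], 0.54)]
scene key_grip [([411.2, 259.5], 0.94), ([225.1, 208.2], 0.72), ([262.7, 169.4], 0.68), ([417.7, 318.6], 0.15)]
scene stand_hole [([409.6, 292.5], 0.62), ([336.6, 246.4], 0.49)]
scene pasta_roller []
scene key_stand [([418.9, 317.5], 0.79), ([296.0, 256.2], 0.62)]
scene hex_key [([266.4, 225.8], 0.73)]
side cam [ 0.303 -0.891  0.762] z [ 0.22  0.68 -0.7 ]
side shaft_flat []
side crank_grip [([274.3, 263.1], 0.94)]
side screw_hole []
side key_grip [([344.3, 126.3], 0.9), ([333.4, 305.8], 0.86), ([274.4, 159.0], 0.6)]
side stand_hole [([335.9, 329.9], 0.68), ([332.0, 303.4], 0.44)]
side pasta_roller []
side key_stand [([334.8, 353.3], 0.7)]
side hex_key [([278.4, 192.5], 0.78), ([332.0, 343.6], 0.74), ([338.0, 170.8], 0.74)]
```

View pics/scene0.png

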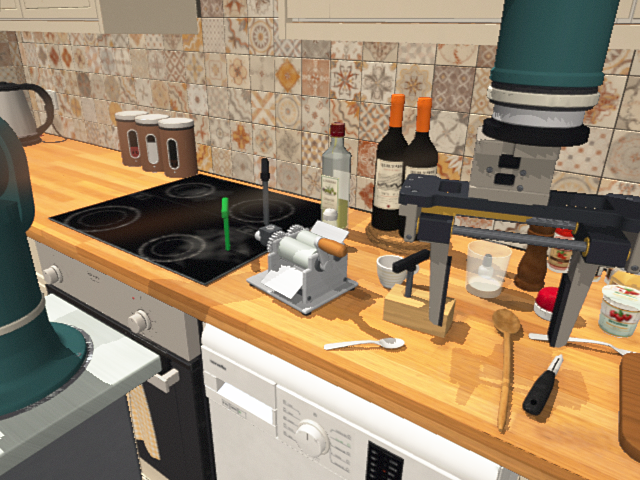

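View pics/side0.png

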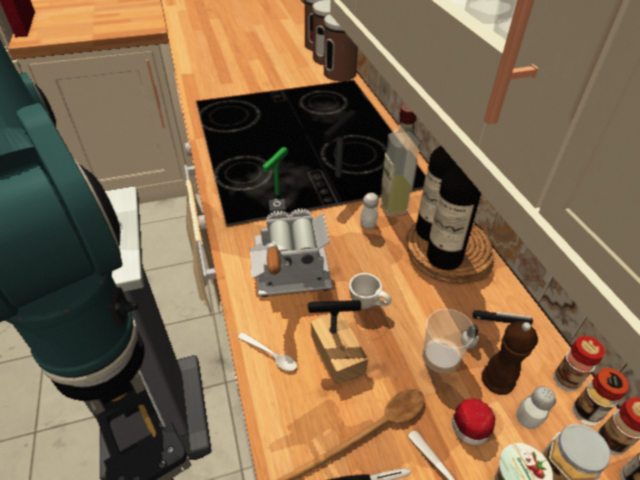

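The scene shows the stand with its black key at (411,260), the roller with its grip at (330,246) and the gear at (265,235), and green and black decoy keys on the hob at (225,208) and (263,170). The side view shows the same key at (333,306), the grip at (274,259) and the gear at (278,205).

```bash
cat > b.py <<'E'
from h import *
a=bot.get_image("scene");b=bot.get_image("side")
def L(t,ua,ub): print(t,*[np.round(x,4) for x in tri([(a,ua),(b,ub)])])
L("key",[411.2,259.5],[333.4,305.8]);L("hole",[409.6,292.5],[335.9,329.9]);L("stand",[418.9,317.5],[334.8,353.3])
L("grip",[335.4,249.2],[274.3,263.1]);L("grip2",[331,246],[274,259])
L("decoy",[262.7,169.4],[344.3,126.3])
L("boss",[270.7,227.3],[277,204])
E
python3 b.py
```

```text
key [ 0.4776 -0.4179  0.1088] [0.4 0.4]
hole [ 0.4835 -0.4198  0.0412] [1.5 1.5]
stand [ 0.475  -0.4443  0.0042] [0.4 0.4]
grip [ 0.4013 -0.3132  0.128 ] [0.2 0.2]
grip2 [ 0.4027 -0.3041  0.1301] [0.7 0.7]
decoy [0.6618 0.0712 0.1381] [3.6 3.6]
boss [ 0.4474 -0.1327  0.1065] [0.2 0.2]
```

```bash
python3 -m handwheel '[[[0.2,-0.2,-1,0,0,0],[1,-0.95,-0.5,0,0,0],[1,-0.95,-0.5,0,0,0],[1,-0.95,-0.5,0,0,0],[1,-0.95,0,0,0,0],[1,-0.95,0,0,0,0],[1,-0.95,0,0,0,0],[0.5,-0.5,0,0,0,0],[0,0,0,0,0,0]]]' 1; cat > c.py <<'E'
from h import *
import sys
st()
p=bot.get_image("wrist");save(p,sys.argv[1])
T=np.array(p["pose"]);print("cam",np.round(T[:3,3],3),"z",np.round(T[:3,2],2))
for t in "shaft_flat crank_grip screw_hole key_grip stand_hole pasta_roller hub shaft key_stand hex_key".split():
    print(t,[(np.round(q["uv"],1).tolist(),round(q["confidence"],2)) for q in bot.landmark_of(p,t)])
E
python3 c.py w1.png
```

```text
time_s: 2.12
tcp_pos: [0.3732, -0.2959, 0.334]
orientation: [0.989, 0.151, 0.0, 0.0]
contact_force: [1.1, -0.8, 0.4]
width: 0.0919
grasp_force: 0.0
t 2.12 p [ 0.3732 -0.2959  0.334 ] F [ 1.11 -0.82  0.36] M [-0.024 -0.017  0.037] w 0.0919 g 0.0
x [0.954 0.299 0.001] y [ 0.299 -0.954  0.001] z [ 0.001 -0.    -1.   ] q [ 0.82  0.09 -0.24  1.88  0.02  1.18 -0.69]
cam [ 0.453 -0.271  0.485] z [-0.28 -0.09 -0.96]
shaft_flat [([166.8, 74.9], 0.7), ([341.2, 191.0], 0.5)]
crank_grip [([344.4, 189.5], 0.69), ([409.6, 48.8], 0.43)]
screw_hole [([183.3, 93.0], 0.96)]
key_grip [([460.0, 144.7], 0.85)]
stand_hole [([440.2, 144.3], 0.9)]
pasta_roller [([273.6, 127.9], 0.76)]
hub []
shaft []
key_stand [([446.0, 145.4], 0.8)]
hex_key [([79.3, 25.6], 0.95)]
```

View pics/w1.png

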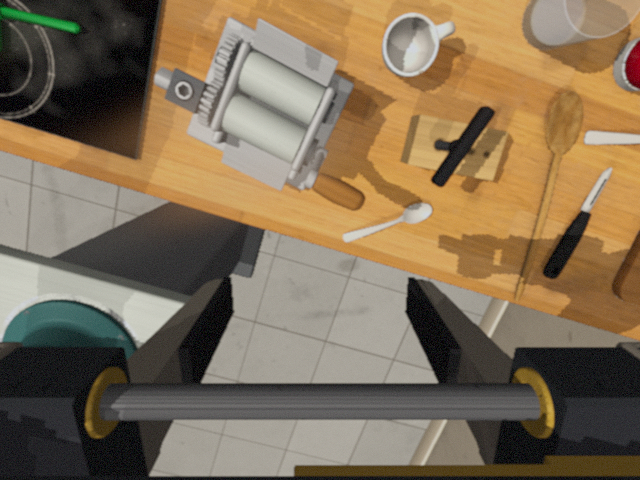

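```bash
cat > d.py <<'E'
from h import *
a=bot.get_image("scene");b=bot.get_image("side");w=bot.get_image("wrist")
def L(t,*l): print(t,*[np.round(x,4) for x in tri(list(zip((a,b,w),l)))])
L("key",[411.2,259.5],[333.4,305.8],[460,144.7])
print("key bw",tri([(b,[333.4,305.8]),(w,[460,144.7])]))
L("hole",[409.6,292.5],[335.9,329.9],[440.2,144.3])
L("grip",[335.4,249.2],[274.3,263.1],[344.4,189.5])
print("grip bw",tri([(b,[274.3,263.1]),(w,[344.4,189.5])]))
L("boss",[270.7,227.3],[277,204],[183.3,93])
def atz(p,uv,z):
    o,d=ray(p,uv);return np.round(o+d*(z-o[2])/d[2],4)
print("screw",atz(w,[183.3,93],.1145),"flat",atz(w,[166.8,74.9],.0935),"roller0",atz(w,[273.6,127.9],0),"hole",atz(w,[440.2,144.3],.045),"key",atz(w,[460,144.7],.113))
E
python3 d.py
```

```text
key [ 0.4791 -0.4167  0.1074] [0.7 1.2 0.8]
key bw (array([ 0.47906876, -0.41654632,  0.10619   ]), [0.9, 0.9])
hole [ 0.481  -0.4197  0.0418] [1.5 3.  3.3]
grip [ 0.4022 -0.3134  0.1277] [0.6 1.1 1.6]
grip bw (array([ 0.40236773, -0.31390759,  0.12848884]), [1.3, 1.3])
boss [ 0.4461 -0.134   0.1075] [0.3 1.1 0.9]
screw [ 0.4453 -0.1365  0.1145] flat [ 0.4569 -0.1096  0.0935] roller0 [ 0.436  -0.2152  0.    ] hole [ 0.4779 -0.417   0.045 ] key [ 0.4794 -0.4141  0.113 ]
```

The wrist view shows the boss with its screw at (183,92), bare shaft end at (163,77), grip at (338,191), key handle at (463,146), and the stand's key hole at (440,145). Now closer over the machine.

```bash
python3 -m handwheel '[[[0.9,-0.6,0.6,0,0,0],[0.9,-0.6,0.6,0,0,0],[0.4,-0.5,0.6,0,0,0],[0,0,0,0,0,0],[0,0,0,0,0,0]]]' >/dev/null; python3 c.py w2.png
```

```text
t 3.45 p [ 0.4362 -0.208   0.2623] F [-0.47 -0.34  0.57] M [-0.018  0.026 -0.032] w 0.0917 g 0.0
x [0.956 0.293 0.   ] y [ 0.293 -0.956  0.001] z [ 0.001 -0.001 -1.   ] q [ 0.67  0.18 -0.33  1.95  0.07  1.02 -0.96]
cam [ 0.516 -0.183  0.413] z [-0.28 -0.09 -0.96]
shaft_flat [([217.7, 163.6], 0.65)]
crank_grip [([416.4, 298.1], 0.76), ([326.7, 220.5], 0.32)]
screw_hole [([237.5, 190.2], 0.91)]
key_grip [([9.7, 82.5], 0.87), ([546.9, 245.2], 0.8)]
stand_hole [([512.3, 226.4], 0.68), ([546.7, 246.8], 0.15)]
pasta_roller [([324.2, 203.1], 0.96), ([498.8, 218.3], 0.54)]
hub []
shaft [([322.3, 220.7], 0.85)]
key_stand [([511.6, 222.7], 0.9), ([322.2, 202.6], 0.59)]
hex_key [([497.6, 219.3], 0.98), ([116.2, 94.7], 0.59)]
```

View pics/w2.png

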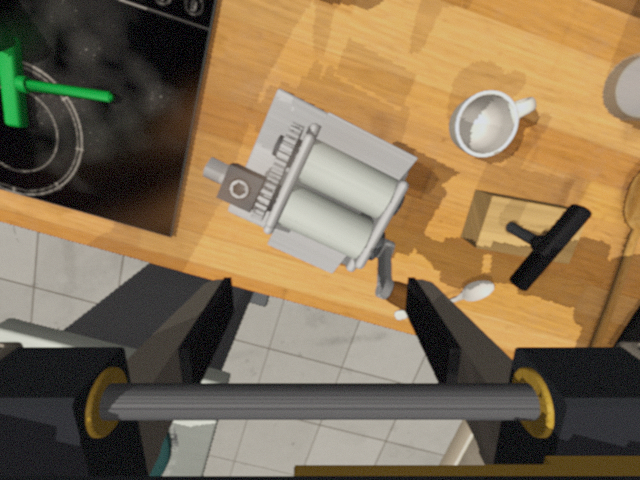

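```bash
cat > e.py <<'E'
from h import *
import copy
a=bot.get_image("scene");b=bot.get_image("side");w=bot.get_image("wrist")
s=bot.read_state()
r2=R.from_quat(s["orientation"]);r1=R.from_quat([0.989,0.151,0,0])
T=np.array(w["pose"]);v=dict(w);T1=T.copy()
T1[:3,:3]=(r1*r2.inv()).as_matrix()@T[:3,:3];T1[:3,3]=np.array([.3732,-.2959,.334])+(r1*r2.inv()).apply(T[:3,3]-s["tcp_pos"]);v["pose"]=T1
def L(t,*l): print(t,*[np.round(x,4) for x in tri([(p,q) for p,q in zip((a,b,v,w),l) if q is not None])])
L("key",[411.2,259.5],[333.4,305.8],[460,144.7],[546.9,245.2])
L("hole",None,None,[440.2,144.3],[512.3,226.4])
L("grip",[335.4,249.2],[274.3,263.1],[344.4,189.5],[416.4,298.1])
L("gripw",None,None,[344.4,189.5],[416.4,298.1])
L("screw",None,None,[183.3,93],[237.5,190.2])
L("flat",None,None,[166.8,74.9],[217.7,163.6])
L("screw4",[270.7,227.3],[277,204],[183.3,93],[237.5,190.2])
def atz(uv,z):
    o,d=ray(w,uv);return (o+d*(z-o[2])/d[2])[:2]
def ang(u1,u2,z):
    d=atz(u2,z)-atz(u1,z);return np.round(np.degrees(np.arctan2(d[1],d[0])),1),np.round(np.linalg.norm(d),3)
print("base edge along -y",ang([283,92],[416,162],0.004),"bars",ang([267,222],[313,128],.104),ang([352,265],[404,185],.104))
print("key handle",ang([530,284],[575,212],.113),"screw",atz([238.3,188.5],.1145),"roller o",atz([324.2,203.1],0))
print("stand",ang([475,192],[574,206],.045))
E
python3 e.py
```

```text
key [ 0.4806 -0.4145  0.1047] [2.7 2.  1.3 2.7]
hole [ 0.4803 -0.4196  0.03  ] [0.4 0.4]
grip [ 0.4033 -0.3107  0.1253] [1.5 1.6 2.3 2.8]
gripw [ 0.4018 -0.3123  0.1179] [2.1 2.1]
screw [ 0.4451 -0.1276  0.0979] [0.6 0.6]
flat [ 0.4578 -0.0988  0.0725] [0.4 0.4]
screw4 [ 0.447  -0.1308  0.106 ] [1.6 1.3 1.4 2.2]
base edge along -y (np.float64(-99.3), np.float64(0.166)) bars (np.float64(-10.3), np.float64(0.091)) (np.float64(-13.0), np.float64(0.087))
key handle (np.float64(-4.6), np.float64(0.073)) screw [ 0.45006372 -0.13040542] roller o [ 0.43773339 -0.2119655 ]
stand (np.float64(-80.9), np.float64(0.108))
```

The view shows the screw at (238,189), bare shaft end at (214,168), crank arm at (385,240)–(385,290) with the grip behind a finger at about (410,298). The machine is yawed about −10°, with the grip near upright on the robot side. I'll turn the gripper so it closes across the shaft and go over the grip.

```bash
python3 -m handwheel '[[[0,0,0.1,0,0,-1],[0,0,0,0,0,-1],[0,0,0,0,0,-1],[0,0,0,0,0,-1],[0,0,0,0,0,-1],[0,0,0,0,0,-1],[0,0,0,0,0,-1],[0,0,0,0,0,-0.9],[0,0,0,0,0,0]]]' >/dev/null; python3 - <<'E'
from h import *
st();delta([.403,-.312,.2])
w=bot.get_image("wrist");print([(x["uv"],x["confidence"]) for x in bot.landmark_of(w,"crank_grip")])
save(w,"w3.png")
E
```

```text
t 5.28 p [ 0.4362 -0.2068  0.2575] F [-0.04 -0.4  -0.09] M [-0.008 -0.036 -0.012] w 0.0918 g 0.0
x [0.17  0.986 0.   ] y [ 0.986 -0.17  -0.   ] z [-0.  0. -1.] q [ 0.79  0.2  -0.46  1.95  0.1   1.02  0.11]
shift [-2.73 -0.37  1.44] 
[([299.6, 350.4], 0.88)]
```

```bash
python3 -m handwheel '[[[-0.9,-0.1,0.2,0,0,0],[-0.9,-0.1,0.2,0,0,0],[-0.9,-0.15,0.2,0,0,0],[0,0,0,0,0,0],[0,0,0,0,0,0]]]' >/dev/null; python3 c.py w4.png
```

```text
t 6.0 p [ 0.4046 -0.3102  0.2336] F [-0.74  0.28  0.04] M [-0.001 -0.041  0.011] w 0.0916 g 0.0
x [0.169 0.986 0.001] y [ 0.986 -0.169  0.   ] z [ 0.     0.001 -1.   ] q [ 0.92  0.26 -0.39  1.92  0.12  0.98  0.31]
cam [ 0.418 -0.228  0.384] z [-0.05 -0.29 -0.96]
shaft_flat []
crank_grip [([315.4, 240.8], 0.58)]
screw_hole []
key_grip [([419.7, 331.2], 0.85)]
stand_hole [([339.8, 106.1], 0.63), ([404.9, 303.8], 0.62)]
pasta_roller [([330.3, 111.0], 0.89), ([315.5, 244.0], 0.18)]
hub []
shaft [([337.0, 104.6], 0.96)]
key_stand [([403.8, 300.4], 0.97)]
hex_key [([396.4, 283.8], 0.62)]
```

View pics/w4.png

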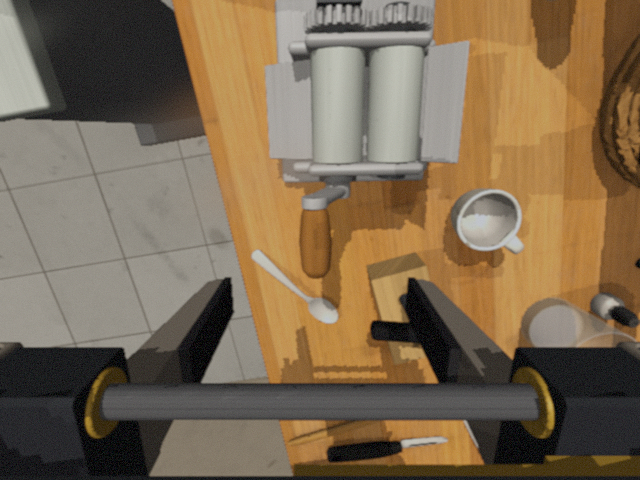

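Roller axis runs straight up in the picture (yaw confirmed ≈ −9.7°): front roller at column 337, grip at (315,240), key handle at (395,331).

```bash
python3 - <<'E'
from h import *
w=bot.get_image("wrist");s=bot.read_state();r=R.from_quat(s["orientation"])
def atz(uv,z):
    o,d=ray(w,uv);return o+d*(z-o[2])/d[2]
g=atz([315.4,240.8],.138);delta(g);print(g)
for uv in([337,104.6],[338,70],[338,150]):
    print(r.inv().apply(atz(uv,.085)-s["tcp_pos"])*1e3)
a=bot.get_image("scene");b=bot.get_image("side")
q=[bot.landmark_of(p,"crank_grip")[0] for p in(a,b)];print([(x["uv"],x["confidence"]) for x in q])
print(tri([(b,q[1]["uv"]),(w,[315.4,240.8])]),tri([(a,q[0]["uv"]),(w,[315.4,240.8])]))
E
```

```text
shift [ 0.16 -0.08  2.39] 
[ 0.40198723 -0.30419532  0.138     ]
[102.97821447  13.64243254 148.59796981]
[128.05994217  14.07075385 148.59523047]
[ 67.93243254  14.94887115 148.6018588 ]
[([334.9, 247.8], 0.77), ([276.5, 261.7], 0.91)]
(array([ 0.4036486 , -0.30839027,  0.12586323]), [2.5, 2.5]) (array([ 0.4025989 , -0.30897674,  0.12825259]), [2.1, 2.1])
```

```bash
python3 -m handwheel '[[[0.1,-0.08,0.8,0,0,0],[0,0,0.8,0,0,0],[0,0,0.8,0,0,0],[0,0,0,0,0,0]]]' 1 | grep -E "pos|force"; python3 -m handwheel '[[[0,0,0,0,0,0],[0,0,0,0,0,0],[0,0,0,0,0,0],[0,0,0,0,0,0],[0,0,0,0,0,0]]]' 0.2 8; python3 -c "
from h import *
st()"
```

```text
tcp_pos: [0.4004, -0.3055, 0.1358]
contact_force: [-0.5, 0.0, 0.6]
grasp_force: 0.0
time_s: 7.92
tcp_pos: [0.4018, -0.3065, 0.1378]
orientation: [0.764, 0.645, -0.0, 0.0]
contact_force: [-0.3, 0.2, 0.4]
width: 0.0441
grasp_force: 0.0
t 7.92 p [ 0.4018 -0.3065  0.1378] F [-0.26  0.25  0.44] M [-0.044 -0.114  0.03 ] w 0.0441 g 0.0
x [ 0.168  0.986 -0.   ] y [ 0.986 -0.168  0.   ] z [ 0. -0. -1.] q [ 0.88  0.39 -0.36  2.01  0.19  0.77  0.24]
```

```bash
python3 -m handwheel '[[[0,0,0,0,0,0],[0,0,0,0,0,0],[0,0,0,0,0,0]]]' 0.2 8 | grep -E "pos|force|width"; python3 -m handwheel '[[[0,-0.15,0.055,0,0,0],[0,-0.14,0.07,0,0,0],[0,-0.135,0.09,0,0,0],[0,-0.12,0.1,0,0,0],[0,0,0,0,0,0]]]'|grep -E "pos|force|width"
```

```text
tcp_pos: [0.4018, -0.3064, 0.1375]
contact_force: [0.1, -0.2, -0.8]
width: 0.0227
grasp_force: 8.0
tcp_pos: [0.3811, -0.3032, 0.1247]
contact_force: [6.4, -3.3, -7.8]
width: 0.0226
grasp_force: 8.0
```

```bash
python3 -m handwheel '[[[0,-0.11,0.115,0,0,0],[0,-0.095,0.125,0,0,0],[0,-0.08,0.13,0,0,0],[0,-0.04,0.08,0,0,0],[0,0,0,0,0,0]]]'|grep -E "pos|force|width"; python3 - <<'E'
from h import *
s,r=st();a=bot.get_image("scene");b=bot.get_image("side");w=bot.get_image("wrist")
save(w,"w5.png")
for n,p in zip("abw",(a,b,w)):
    for t in("crank_grip","shaft_flat","shaft"):print(n,t,[(np.round(q["uv"],1).tolist(),round(q["confidence"],2)) for q in bot.landmark_of(p,t)])
E
```

```text
tcp_pos: [0.3704, -0.3016, 0.1076]
contact_force: [8.2, -2.5, -5.3]
width: 0.0228
grasp_force: 8.0
t 9.55 p [ 0.3704 -0.3016  0.1076] F [ 8.24 -2.51 -5.34] M [-0.6   -2.013  0.041] w 0.0228 g 8.0
x [ 0.168  0.986 -0.002] y [ 0.986 -0.168  0.007] z [ 0.007 -0.003 -1.   ] q [ 0.91  0.39 -0.35  2.1   0.21  0.67  0.25]
a crank_grip [([321.9, 270.8], 0.89)]
a shaft_flat [([262.3, 229.0], 0.75)]
a shaft [([299.0, 256.2], 0.74)]
b crank_grip []
b shaft_flat [([330.1, 309.0], 0.2)]
b shaft [([281.0, 243.6], 0.72)]
w crank_grip [([323.1, 307.6], 0.79)]
w shaft_flat [([389.6, 108.6], 0.47)]
w shaft [([425.3, 97.5], 0.9)]
```

```bash
python3 -m handwheel '[[[0,0,0,0,0,0],[0,0,0,0,0,0],[0,0,-1,0,0,0],[0,0,-1,0,0,0],[0,0,0,0,0,0],[0,0,0,0,0,0]]]' 0.6|grep -E "pos|force|width"; python3 - <<'E'
from h import *
s,r=st();a=bot.get_image("scene");b=bot.get_image("side");w=bot.get_image("wrist")
save(w,"w6.png")
D={}
for n,p in zip("abw",(a,b,w)):
    for t in("crank_grip","shaft_flat","shaft"):
        l=bot.landmark_of(p,t);D[n,t]=l
        print(n,t,[(np.round(q["uv"],1).tolist(),round(q["confidence"],2)) for q in l])
o,d=ray(w,D["w","crank_grip"][0]["uv"])
for z in(.1,.105,.11,.115):delta(o+d*(z-o[2])/d[2])
E
```

```text
tcp_pos: [0.3664, -0.3003, 0.1863]
contact_force: [-0.3, 0.5, -1.1]
width: 0.0552
grasp_force: 0.0
t 10.9 p [ 0.3664 -0.3003  0.1863] F [-0.34  0.46 -1.14] M [-0.006 -0.102  0.002] w 0.0552 g 0.0
x [0.169 0.986 0.   ] y [ 0.986 -0.169 -0.002] z [-0.002  0.001 -1.   ] q [ 0.95  0.27 -0.39  2.05  0.13  0.85  0.32]
a crank_grip [([321.4, 270.2], 0.69), ([396.6, 284.4], 0.42)]
a shaft_flat [([263.4, 231.5], 0.85), ([297.8, 253.8], 0.61), ([320.9, 268.7], 0.37)]
a shaft [([296.9, 255.0], 0.85)]
b crank_grip [([256.6, 273.9], 0.88)]
b shaft_flat []
b shaft [([278.4, 240.6], 0.69)]
w crank_grip [([325.4, 256.5], 0.96)]
w shaft_flat []
w shaft [([398.8, 110.1], 0.71)]
shift [-0.05  0.06  2.17] 
shift [-0.01  0.06  2.05] 
shift [0.04 0.06 1.92] 
shift [0.09 0.06 1.8 ]
```

View pics/w6.png

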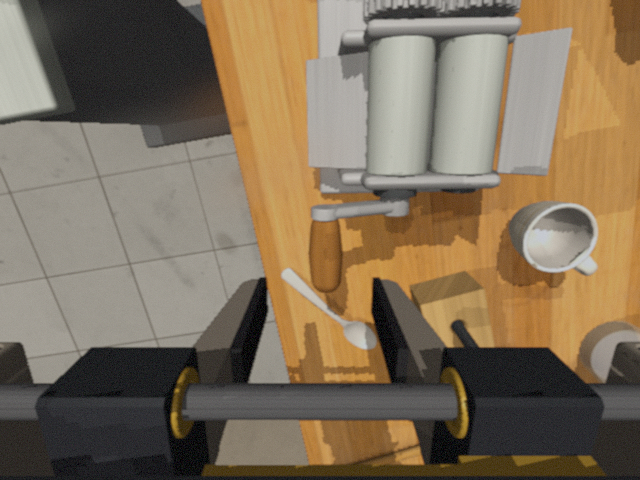

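The grip is now at (325,250), arm pivot at (398,208): grip about 52 mm robot-side of the axis. Next: close the fingers and press the grip to its exact height from above.

```bash
python3 -m handwheel '[[[0,0.06,0.3,0,0,0],[0,0,0.3,0,0,0],[0,0,0.3,0,0,0],[0,0,0,0,0,0],[0,0,0,0,0,0],[0,0,0,0,0,0]]]' 0|grep -E "pos|force|width"; python3 -m handwheel '[[[0,0,0.1,0,0,0],[0,0,0,0,0,0]]]'|grep -E "pos|force|width"; python3 -m handwheel '[[[0,0,0.05,0,0,0],[0,0,0,0,0,0]]]'|grep -E "pos|force|width";python3 -m handwheel '[[[0,0,0.05,0,0,0],[0,0,0,0,0,0]]]'|grep -E "pos|force|width"
```

```text
tcp_pos: [0.3701, -0.3011, 0.1513]
contact_force: [-0.5, 0.1, 0.1]
width: 0.0006
grasp_force: 0.0
tcp_pos: [0.3696, -0.3009, 0.1468]
contact_force: [0.3, 0.2, 0.7]
width: 0.0004
grasp_force: 0.0
tcp_pos: [0.3697, -0.3009, 0.1448]
contact_force: [-0.0, -0.5, 0.2]
width: 0.0005
grasp_force: 0.0
tcp_pos: [0.3697, -0.3009, 0.1428]
contact_force: [0.2, -0.1, 0.4]
width: 0.0006
grasp_force: 0.0
```

```bash
for i in 1 ; do python3 -m handwheel '[[[0,0,0.05,0,0,0],[0,0,0,0,0,0]]]'|grep -E "pos|ct_force"; done; python3 -m handwheel '[[[0,0,0.05,0,0,0],[0,0,0,0,0,0]]]'|grep -E "pos|ct_force";python3 -m handwheel '[[[0,0,0.05,0,0,0],[0,0,0,0,0,0]]]'|grep -E "pos|ct_force"
```

```text
tcp_pos: [0.3697, -0.3009, 0.1408]
contact_force: [-0.5, -0.4, 0.4]
tcp_pos: [0.3697, -0.3009, 0.1388]
contact_force: [0.2, -0.2, 0.2]
tcp_pos: [0.3697, -0.3009, 0.1368]
contact_force: [1.3, 0.2, -0.5]
```

```bash
cat > f.py <<'E'
from h import *
F=[];M=[]
for _ in range(4):
    bot.get_image("side");s=bot.read_state();F.append(s["contact_force"]);M.append(s["wrist_torque"])
print("p",np.round(s["tcp_pos"],4),"F",np.round(np.mean(F,0),2),"M",np.round(np.mean(M,0),3),"t",s["time_s"])
E
python3 f.py; python3 -m handwheel '[[[0,0,0.025,0,0,0]]]'>/dev/null; python3 f.py; python3 -m handwheel '[[[0,0,0.025,0,0,0]]]'>/dev/null; python3 f.py;
```

```text
p [ 0.3698 -0.301   0.137 ] F [ 0.06  0.45 -0.37] M [-0.043 -0.076  0.   ] t 13.95
p [ 0.3698 -0.301   0.1359] F [ 0.28 -0.33 -0.05] M [-0.025 -0.054  0.006] t 14.275
p [ 0.3698 -0.3009  0.1349] F [-0.13 -0.1  -0.12] M [-0.019 -0.032 -0.011] t 14.6
```

```bash
python3 - <<'E'
from h import *
b=bot.get_image("side");a=bot.get_image("scene")
print([q["uv"] for q in bot.landmark_of(a,"crank_grip")],[q["uv"] for q in bot.landmark_of(b,"crank_grip")])
f=lambda p,u,v,k:cv2.resize(p["color"][v-60:v+60,u-65:u+65],None,fx=3,fy=3,interpolation=cv2.INTER_CUBIC)
im=np.hstack([f(a,310,260,3),f(b,275,250,3)]);cv2.imwrite("pics/z1.png",im[:,:,::-1])
E
```

```text
[[323.7, 269.6], [262.3, 229.0]] [[260.2, 274.8]]
```

View pics/z1.png

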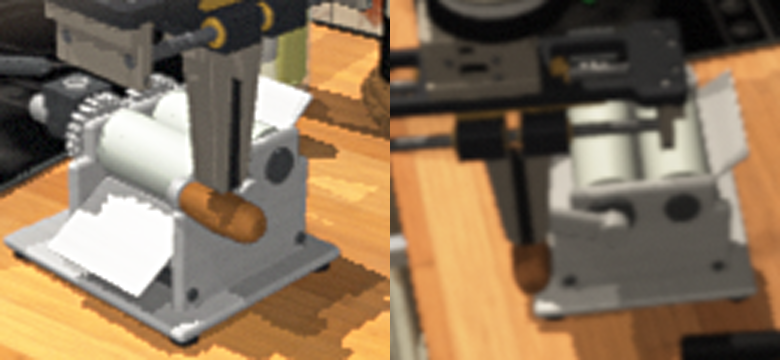

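The left crop (scene) shows the fingertip at (220,190) on or just above the wooden grip (end cap at (250,228)); the right crop (side) shows the crank arm (615,210)–(545,222) with the fingertip at (530,245). I can't tell contact by eye, so I'll check whether a 1 mm push moves the grip in the images.

```bash
cat > g.py <<'E'
from h import *
import sys
a=bot.get_image("scene");b=bot.get_image("side")
np.save(sys.argv[1],np.stack([a["color"],b["color"]]))
if len(sys.argv)>2:
    o=np.load(sys.argv[2])
    for k,(u0,u1,v0,v1) in enumerate([(320,338,262,286),(250,266,274,292)]):
        g=lambda c:cv2.cvtColor(c,cv2.COLOR_RGB2GRAY)
        W=np.eye(2,3,dtype=np.float32)
        t=g(o[k])[v0:v1,u0:u1]
        try:
            c,W=cv2.findTransformECC(g(o[k])[v0:v1,u0:u1],g((a,b)[k]["color"])[v0:v1,u0:u1],W,cv2.MOTION_TRANSLATION,(3,200,1e-6),None,3)
            print(k,np.round(W[:,2],2),round(c,3))
        except cv2.error as e: print(k,"fail")
s=bot.read_state();print(np.round(s["tcp_pos"],4),np.round(s["contact_force"],2))
E
python3 g.py i0.npy; python3 -m handwheel '[[[0,0,0.025,0,0,0],[0,0,0,0,0,0]]]'>/dev/null; python3 g.py i1.npy i0.npy
python3 - <<'E'
from h import *
a=bot.get_image("scene");b=bot.get_image("side");X=np.array([.3698,-.31,.105])
for p in(a,b):print(proj(p,X+[0,0,-.001])-proj(p,X))
E
```

```text
[ 0.3698 -0.301   0.135 ] [ 1.27  0.19 -0.28]
0 [ 0.13 -0.01] 0.961
1 [-0.   -0.01] 1.0
[ 0.3698 -0.3009  0.1339] [-0.22  0.24 -0.02]
[-0.01080521  0.53986578]
[0.04411946 0.368774  ]
```

```bash
python3 -m handwheel '[[[0,0,0.05,0,0,0],[0,0,0,0,0,0]]]'>/dev/null; python3 g.py i2.npy i1.npy;python3 -m handwheel '[[[0,0,0.05,0,0,0],[0,0,0,0,0,0]]]'>/dev/null; python3 g.py i3.npy i2.npy
```

```text
0 [ 0.29 -0.06] 0.898
1 [-0.02 -0.  ] 1.0
[ 0.3698 -0.3009  0.1319] [-0.43 -1.05 -0.38]
0 [ 0.21 -0.01] 0.935
1 [0.02 0.  ] 1.0
[ 0.3698 -0.3009  0.1299] [-0.34  0.62  1.05]
```

```bash
python3 - <<'E'
from h import *
o=np.load("i3.npy");o0=np.load("i0.npy")
f=lambda c,u,v:cv2.resize(c[v-35:v+35,u-45:u+45],None,fx=4.4,fy=4.4,interpolation=cv2.INTER_CUBIC)
im=np.vstack([np.hstack([f(x[0],315,262),f(x[1],270,265)]) for x in(o0,o)])[:600];cv2.imwrite("pics/z2.png",im[:,:,::-1]);print(im.shape)
a=bot.get_image("scene");b=bot.get_image("side")
for p in(a,b):print("tip",proj(p,[.3698,-.3009,.1109]))
E
```

```text
(600, 792, 3)
tip [318.37919579 263.1202078 ]
tip [256.17736704 268.40130774]
```

View pics/z2.png

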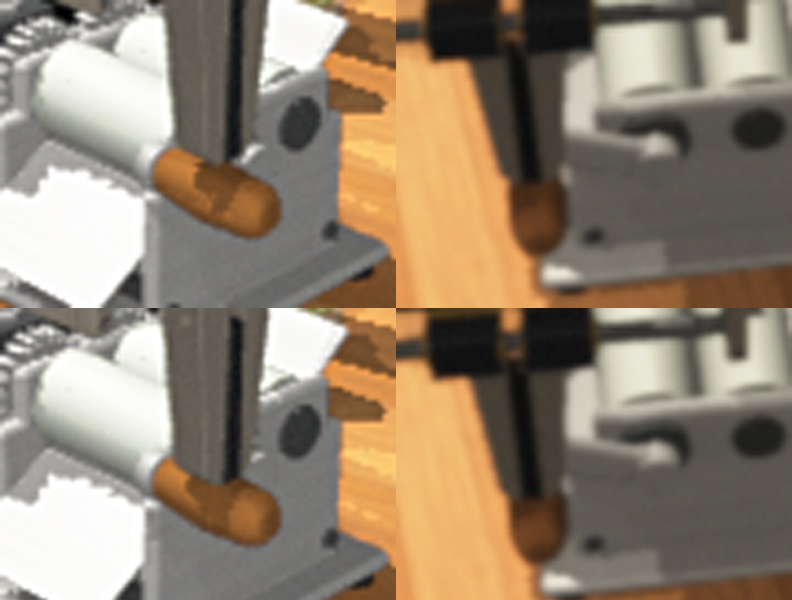

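Top row (before) and bottom row (after 5 mm lower): the grip is unmoved, at (240,200) resp. (240,510). The fingertip's shadow on it narrows, so it isn't touching yet and the grip is lower than wanted. I'll keep feeling down.

```bash
python3 -m handwheel '[[[0,0,0.05,0,0,0],[0,0,0,0,0,0]]]'>/dev/null; python3 g.py i4.npy i3.npy;python3 -m handwheel '[[[0,0,0.05,0,0,0],[0,0,0,0,0,0]]]'>/dev/null; python3 g.py i5.npy i4.npy;python3 -m handwheel '[[[0,0,0.05,0,0,0],[0,0,0,0,0,0]]]'>/dev/null; python3 g.py i6.npy i5.npy
```

```text
0 [-0.12  0.86] 0.993
1 [-0.13  0.09] 0.984
[ 0.3698 -0.3009  0.1279] [-0.41 -0.35 -0.43]
0 [-0.32  1.17] 0.923
1 [-0.36  0.08] 0.926
[ 0.3698 -0.301   0.1259] [-0.94 -0.06  0.75]
0 [-0.32  1.23] 0.938
1 [-0.33  0.17] 0.947
[ 0.3698 -0.3009  0.1239] [ 0.34 -0.54  0.31]
```

```bash
python3 -m handwheel '[[[0,0,-0.3,0,0,0],[0,0,0,0,0,0],[0,0,0,0,0,0],[0,0,0,0,0,0],[0,0,0,0,0,0],[0,0,1,0,0,0],[0,0,0,0,0,0]]]' 0.45|grep -E "pos|ct_force|width"; python3 -m handwheel '[[[0,0,0,0,0,0],[0,0,0,0,0,0],[0,0,0,0,0,0],[0,0,0,0,0,0]]]' 0.15 8|grep -E "time|pos|force|width"; python3 -m handwheel '[[[0,0.01,-0.15,0,0,0],[0,0.04,-0.15,0,0,0],[0,0.07,-0.13,0,0,0],[0,0.09,-0.12,0,0,0],[0,0.08,-0.1,0,0,0],[0,0,0,0,0,0]]]' |grep -E "time|pos|force|width"
```

```text
tcp_pos: [0.3681, -0.2997, 0.0941]
contact_force: [-0.5, -0.0, 0.3]
width: 0.0417
time_s: 18.58
tcp_pos: [0.3689, -0.3011, 0.0963]
contact_force: [-4.3, -0.4, 2.5]
width: 0.0225
grasp_force: 8.0
time_s: 19.32
tcp_pos: [0.3835, -0.3034, 0.1227]
contact_force: [5.7, -3.0, -4.4]
width: 0.0228
grasp_force: 8.0
```

```bash
python3 -m handwheel '[[[0,0,0,0,0,0],[0,0,0,0,0,0],[0,0,-0.9,0,0,0],[0,0,0,0,0,0]]]' 0.4|grep -E "pos|width"; python3 -m handwheel '[[[0,-0.25,0,0,0,0],[0,0,0,0,0,0],[0,0,0,0,0,0],[0,0,0,0,0,0],[0,0,0,0,0,0]]]' 0|grep -E "time|pos|width"; python3 -m handwheel '[[[0,0,0.1,0,0,0],[0,0,0.1,0,0,0],[0,0,0.1,0,0,0],[0,0,0,0,0,0]]]'|grep -E "time|pos|width"; python3 g.py i7.npy
```

```text
tcp_pos: [0.3822, -0.3037, 0.16]
width: 0.0367
time_s: 20.45
tcp_pos: [0.3714, -0.3012, 0.1578]
width: 0.0007
time_s: 20.95
tcp_pos: [0.3713, -0.3011, 0.1456]
width: 0.0004
[ 0.3715 -0.3012  0.1459] [-0.68 -0.02  0.94]
```

```bash
python3 -m handwheel '[[[0,0,0.06,0,0,0],[0,0,0.06,0,0,0],[0,0,0,0,0,0]]]'>/dev/null; python3 g.py i8.npy i7.npy; python3 -m handwheel '[[[0,0,0.06,0,0,0],[0,0,0.05,0,0,0],[0,0,0,0,0,0]]]'>/dev/null; python3 g.py i9.npy i8.npy
```

```text
0 [-1.57  3.01] 0.942
1 [-0.71  0.27] 0.945
[ 0.3713 -0.3012  0.1411] [ 0.71 -0.76  0.06]
0 [-1.3   2.87] 0.891
1 [-0.86  0.43] 0.915
[ 0.3714 -0.3012  0.1367] [ 0.93 -0.    0.96]
```

```bash
python3 -m handwheel '[[[0,0,0.015,0,0,0],[0,0,0,0,0,0],[0,0,-0.9,0,0,0],[0.8,0.3,-0.2,0,0,0],[0.8,0.35,0,0,0,0],[0.8,0.35,0,0,0,0],[0.7,0.3,0,0,0,0],[0,0,0,0,0,0],[0,0,0,0,0,0]]]' 0.6|grep -E "time|pos"; python3 - <<'E'
from h import *
s,r=st();w=bot.get_image("wrist");save(w,"w7.png")
for t in("shaft_flat","screw_hole","hub","shaft"):print(t,[(np.round(q["uv"],1).tolist(),round(q["confidence"],2)) for q in bot.landmark_of(w,t)])
T=np.array(w["pose"]);print(T[:3,3],w["camera_matrix"])
g=cv2.cvtColor(w["color"],cv2.COLOR_RGB2GRAY)
u,v=map(int,bot.landmark_of(w,"shaft_flat")[0]["uv"])
for k in(-12,-8,-4,0,4):print(v+k,u-28,g[v+k,u-28:u+29].tolist())
cv2.imwrite("pics/z3.png",cv2.resize(w["color"][max(0,v-40):v+60,u-60:u+60][:,:,::-1],None,fx=6,fy=6,interpolation=cv2.INTER_CUBIC)[:600])
E
```

```text
time_s: 23.12
tcp_pos: [0.4429, -0.1886, 0.18]
t 23.12 p [ 0.4429 -0.1886  0.18  ] F [-0.56  0.   -0.8 ] M [-0.105 -0.05   0.009] w 0.0549 g 0.0
x [ 0.169  0.986 -0.001] y [ 0.986 -0.169 -0.001] z [-0.001 -0.    -1.   ] q [ 0.72  0.3  -0.45  2.03  0.17  0.85  0.  ]
shaft_flat [([315.2, 128.2], 0.84), ([389.2, 417.4], 0.75)]
screw_hole [([310.7, 171.5], 0.93)]
hub []
shaft [([318.3, 276.7], 0.93)]
[ 0.45688807 -0.10585123  0.33074839] [[352.96171359   0.         319.16783525]
 [  0.         352.96171359 238.49183392]
 [  0.           0.           1.        ]]
116 287 [138, 134, 130, 131, 131, 137, 141, 126, 127, 122, 118, 112, 111, 118, 128, 135, 142, 148, 150, 152, 155, 158, 156, 155, 153, 151, 150, 152, 149, 151, 151, 146, 145, 150, 146, 144, 138, 124, 107, 96, 109, 128, 135, 139, 135, 137, 135, 133, 131, 128, 123, 121, 116, 118, 116, 120, 120]
120 287 [143, 141, 133, 128, 134, 131, 135, 131, 127, 124, 111, 109, 110, 117, 126, 135, 139, 146, 149, 154, 157, 157, 157, 154, 154, 151, 153, 149, 150, 148, 149, 146, 149, 144, 147, 144, 139, 125, 111, 98, 111, 130, 134, 136, 135, 137, 134,
[... 231 characters left out ...]
46, 141, 141, 127, 109, 101, 113, 127, 134, 131, 133, 137, 135, 136, 132, 128, 133, 124, 121, 122, 117, 124, 122]
128 287 [139, 142, 139, 135, 140, 136, 134, 136, 137, 129, 125, 113, 118, 113, 125, 135, 143, 144, 147, 149, 156, 159, 156, 152, 150, 150, 147, 149, 147, 150, 148, 145, 150, 147, 143, 145, 139, 123, 111, 103, 112, 123, 132, 135, 133, 135, 134, 136, 132, 132, 133, 126, 125, 122, 117, 120, 117]
132 287 [136, 139, 138, 138, 132, 136, 132, 134, 135, 132, 131, 123, 112, 115, 126, 134, 139, 146, 147, 153, 153, 155, 156, 153, 151, 150, 149, 147, 149, 147, 147, 148, 148, 145, 146, 142, 141, 127, 115, 98, 103, 122, 130, 136, 136, 136, 135, 136, 137, 130, 127, 126, 125, 117, 122, 119, 121]
```

View pics/z3.png

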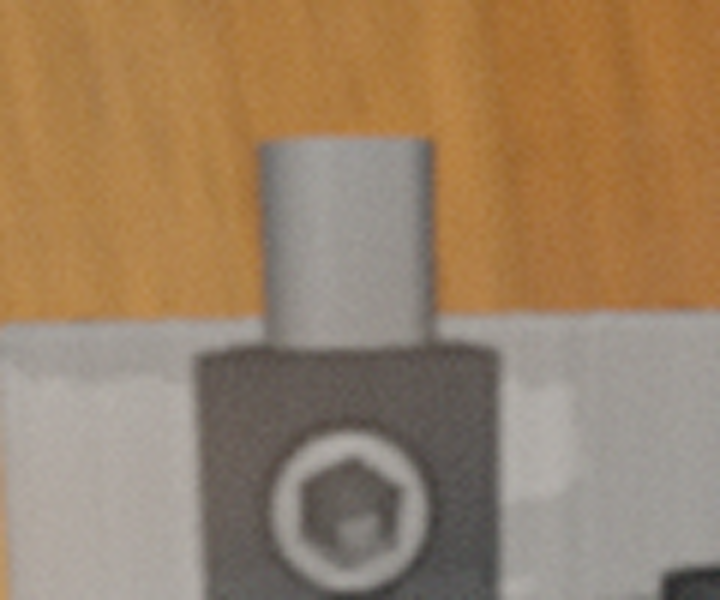

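The picture shows the hub with the screw at crop (350,510) and the hex socket with corners up and down. The bare shaft end spans crop columns 260–432, and the shading suggests the flat lies right of centre, so it's tilted a bit to the far side. I'll cross-check against the grip.

```bash
python3 - <<'E'
from h import *
print(bot.nose_length)
a=bot.get_image("scene");b=bot.get_image("side");w=bot.get_image("wrist")
ga=bot.landmark_of(a,"crank_grip");gb=bot.landmark_of(b,"crank_grip")
print([(q["uv"],q["confidence"]) for q in ga+gb]);g,e=tri([(a,ga[0]["uv"]),(b,gb[0]["uv"])]);print("grip",g,e)
def atz(uv,z):
    o,d=ray(w,uv);return o+d*(z-o[2])/d[2]
S=atz([313.5,170.5],.1145);print("screw",S)
ex=np.array([.986,-.169,0]);ey=np.array([.169,.986,0])
ax=S.copy();ax[2]=.085
# orange grip region from the two fixed cameras
for n,p,uv in(("scene",a,ga[0]["uv"]),("side",b,gb[0]["uv"])):
    hsv=cv2.cvtColor(p["color"],cv2.COLOR_RGB2HSV);o=bot.outline_of(p,"crank_grip")
    for q in o[:1]:
        m=q["region"];yy,xx=np.nonzero(m);print(n,"mask",m.sum(),xx.mean(),yy.mean(),xx.min(),xx.max(),yy.min(),yy.max())
    t=float((g-ax)@ey)
    for th in(.8,.9,1.0,1.1,1.2,1.3):
        c=ax+ey*t-ex*.055*np.sin(th)+np.array([0,0,.055*np.cos(th)])
        print(n,th,np.round(proj(p,c),1),np.round(proj(p,ax+ey*t),1))
print("t",t,"lat",(g-ax)@ex)
E
```

```text
0.019
[([325.5, 266.5], 0.63)]Traceback (most recent call last):
  File "<stdin>", line 5, in <module>
IndexError: list index out of range
```

```bash
python3 - <<'E'
from h import *
a=bot.get_image("scene");w=bot.get_image("wrist");I=np.load("i9.npy");b=bot.get_image("side")
def atz(uv,z):
    o,d=ray(w,uv);return o+d*(z-o[2])/d[2]
S=atz([313.5,170.5],.1145);print("screw",S,"landmark",[q["uv"] for q in bot.landmark_of(a,"screw_hole")],proj(a,S))
ex=np.array([.986,-.169,0]);ey=np.array([.169,.986,0]);ax=S.copy();ax[2]=.085
m=bot.outline_of(a,"crank_grip")[0]["region"];yy,xx=np.nonzero(m);print("mask",m.sum(),xx.mean(),yy.mean(),xx.min(),xx.max(),yy.min(),yy.max())
print("wrist lateral of shaft end, axis:",(atz([312.5,120],.085)-S)@ex)
for t in(-.175,-.18,-.185):
  print(t,[(th,np.round(proj(a,ax+ey*t-ex*.055*np.sin(th)+np.array([0,0,.055*np.cos(th)])),1).tolist()) for th in(.8,.9,1.,1.1,1.2,1.3)],proj(a,ax+ey*t),proj(b,ax+ey*t))
# pivot hub visible in wrist view w6/w4 earlier; cheeks top height
E
```

```text
screw [ 0.44969539 -0.12778586  0.1145    ] landmark [[271.1, 227.4]] [269.51111235 222.73072865]
mask 1248 303.68669871794873 255.99679487179486 255 334 232 276
wrist lateral of shaft end, axis: -0.000983671763116202
-0.175 [(0.8, [318.8, 252.8]), (0.9, [317.3, 255.7]), (1.0, [315.9, 258.7]), (1.1, [314.7, 261.7]), (1.2, [313.7, 264.9]), (1.3, [312.9, 268.0])] [334.34641891 265.6942765 ] [283.95918483 271.8495775 ]
-0.18 [(0.8, [321.0, 253.7]), (0.9, [319.4, 256.6]), (1.0, [318.0, 259.6]), (1.1, [316.8, 262.7]), (1.2, [315.8, 265.9]), (1.3, [315.1, 269.0])] [336.44601409 266.64720037] [284.15385105 273.86668838]
-0.185 [(0.8, [323.2, 254.7]), (0.9, [321.6, 257.6]), (1.0, [320.2, 260.6]), (1.1, [319.0, 263.7]), (1.2, [318.0, 266.9]), (1.3, [317.2, 270.0])] [338.56207725 267.60759841] [284.35005804 275.89976451]
```

```bash
python3 -m handwheel '[[[-0.7,-0.3,0,0,0,0],[-0.8,-0.35,0,0,0,0],[-0.8,-0.35,0,0,0,0],[-0.8,-0.3,0.2,0,0,0],[0,-0.02,0.7,0,0,0],[0,0,0.15,0,0,0],[0,0,0.15,0,0,0],[0,0,0.15,0,0,0],[0,0,0,0,0,0]]]' 0|grep -E "time|pos|width"; python3 -m handwheel '[[[0,0,-0.95,0,0,0],[0.8,0.3,-0.2,0,0,0],[0.8,0.35,0,0,0,0],[0.8,0.35,0,0,0,0],[0.7,0.32,0,0,0,0],[0,0,0,0,0,0],[0,0,0,0,0,0]]]' 0.6|grep -E "time|pos"; cat > k.py <<'E'
from h import *
import sys
P=[]
for _ in range(3):
    w=bot.get_image("wrist");P.append(w["color"].astype(float))
g=np.mean(P,0).mean(2)
print([(t,np.round(bot.landmark_of(w,t)[0]["uv"],1)) for t in("shaft_flat","screw_hole")],bot.read_state()["tcp_pos"])
np.save(sys.argv[1],g)
p=g[112:134,290:336].mean(0);print(dict(zip(range(290,336),np.round(p).astype(int).tolist())))
E
python3 k.py k2.npy; python3 -c "
import cv2;g=cv2.imread('pics/w7.png').astype(float).mean(2);p=g[112:134,290:336].mean(0);print(dict(zip(range(290,336),p.round().astype(int).tolist())))"
```

```text
time_s: 25.05
tcp_pos: [0.3708, -0.3009, 0.1262]
width: 0.0006
time_s: 25.92
tcp_pos: [0.4432, -0.1884, 0.1723]
[('shaft_flat', array([310.6, 126.5])), ('screw_hole', array([309.3, 175.5]))] [ 0.44304353 -0.18859677  0.17217014]
{290: 124, 291: 124, 292: 124, 293: 123, 294: 120, 295: 116, 296: 113, 297: 109, 298: 109, 299: 118, 300: 129, 301: 138, 302: 145, 303: 150, 304: 152, 305: 153, 306: 153, 307: 152, 308: 151, 309: 151, 310: 152, 311: 152, 312: 151, 313: 151, 314: 151, 315: 151, 316: 151, 317: 150, 318: 151, 319: 151, 320: 147, 321: 141, 322: 133, 323: 124, 324: 114, 325: 103, 326: 95, 327: 102, 328: 116, 329: 123, 330: 124, 331: 124, 332: 124, 333: 124, 334: 123, 335: 121}
{290: 124, 291: 124, 292: 125, 293: 125, 294: 122, 295: 119, 296: 117, 297: 112, 298: 109, 299: 109, 300: 117, 301: 126, 302: 134, 303: 140, 304: 145, 305: 148, 306: 152, 307: 154, 308: 156, 309: 156, 310: 153, 311: 151, 312: 150, 313: 150, 314: 150, 315: 149, 316: 148, 317: 147, 318: 146, 319: 146, 320: 145, 321: 145, 322: 142, 323: 137, 324: 124, 325: 110, 326: 100, 327: 106, 328: 119, 329: 124, 330: 124, 331: 124, 332: 125, 333: 124, 334: 123, 335: 121}
```

The flat's edges moved symmetric about the shaft (columns 304–319, shaft 298–326), so the flat now faces up within a few hundredths of a radian. The touch heights also show the scene sits about 9 mm lower than nominal, as the triangulation said. Next: locate the screw and head for the key.

```bash
python3 - <<'E'
from h import *
w=bot.get_image("wrist");save(w,"w8.png");g=cv2.cvtColor(w["color"],cv2.COLOR_RGB2GRAY)
c=cv2.HoughCircles(g[140:215,270:355],cv2.HOUGH_GRADIENT,1.0,20,param1=80,param2=12,minRadius=9,maxRadius=16)
print(c+np.array([270,140,0]))
def atz(uv,z):
    o,d=ray(w,uv);return o+d*(z-o[2])/d[2]
# bright ring centroid
r=g[150:205,285:340];m=(r>115)
n,l,s,cc=cv2.connectedComponentsWithStats(m.astype(np.uint8))
print([(s[i].tolist(),cc[i]+[285,150]) for i in range(1,n) if s[i][4]>60])
for x in c[0]: 
    for z in(.105,.1145):print(atz(x[:2]+[270,140],z))
delta([.4806,-.4145,.22])
E
python3 -m handwheel '[[[0,0,-1,0,0,-1],[0,0,-0.4,0,0,-1],[0,0,0,0,0,-1],[0,0,0,0,0,-1],[0,0,0,0,0,-1],[0,0,0,0,0,-1],[0,0,0,0,0,-1],[0,0,0,0,0,-1],[0,0,0,0,0,-1],[0,0,0,0,0,-1],[0,0,0,0,0,-1],[0,0,0,0,0,-0.9],[0,0,0,0,0,0]]]' 1|grep -E "time|pos"; python3 -c "
from h import *
st();delta([.4806,-.4145,.2])"
```

```text
[[[312.5        174.5         13.80000019]
  [337.5        207.5          9.39999962]]]
[([0, 0, 9, 55, 153], array([286.40522876, 182.99346405])), ([53, 0, 2, 41, 70], array([338.58571429, 168.07142857])), ([14, 11, 27, 27, 356], array([312.33426966, 174.22191011]))]
[ 0.44828165 -0.13101648  0.105     ]
[ 0.44866194 -0.12992307  0.1145    ]
[ 0.46014614 -0.15395203  0.105     ]
[ 0.4600092  -0.15185876  0.1145    ]
shift [-5.41  1.88 -1.19] 
time_s: 27.85
tcp_pos: [0.4432, -0.1881, 0.2281]
t 27.85 p [ 0.4432 -0.1881  0.2281] F [-0.74 -0.77 -0.51] M [ 0.069 -0.165 -0.087] w 0.0921 g 0.0
x [-0.997  0.08   0.   ] y [0.08  0.997 0.   ] z [-0.  0. -1.] q [ 0.98  0.28 -0.75  1.97  0.23  0.97  1.61]
shift [-1.39 -5.57  0.7 ]
```

```bash
python3 -m handwheel '[[[-0.2,-1,0,0,0,0],[-0.3,-1,0.1,0,0,0],[-0.3,-1,0.1,0,0,0],[-0.3,-1,0.1,0,0,0],[-0.3,-1,0.1,0,0,0],[0,-0.6,0.1,0,0,0],[0,0,0,0,0,0],[0,0,0,0,0,0]]]'|grep -E "time|pos"; python3 - <<'E'
from h import *
s,r=st();w=bot.get_image("wrist");save(w,"w9.png");b=bot.get_image("side");a=bot.get_image("scene")
for n,p in(("w",w),("b",b),("a",a)):
  for t in("key_grip","stand_hole","hex_key"):print(n,t,[(np.round(q["uv"],1).tolist(),round(q["confidence"],2)) for q in bot.landmark_of(p,t)])
def atz(uv,z):
    o,d=ray(w,uv);return o+d*(z-o[2])/d[2]
for q in bot.outline_of(w,"hex_key")[:1]:
    m=q["region"]; hsv=w["color"].max(2); mm=(m&(hsv<70)).astype(np.uint8)
    n,l,st_,cc=cv2.connectedComponentsWithStats(mm);i=1+np.argmax(st_[1:,4]);pts=np.argwhere(l==i)[:,::-1].astype(np.float32)
    rc=cv2.minAreaRect(pts);print(rc);bx=cv2.boxPoints(rc)
    for z in(.105,.113):
        W=np.array([atz(x,z)[:2] for x in bx]);e=[W[1]-W[0],W[2]-W[1]];e.sort(key=np.linalg.norm);print(z,W.mean(0),np.degrees(np.arctan2(e[1][1],e[1][0])),[np.linalg.norm(x) for x in e])
E
```

```text
time_s: 28.85
tcp_pos: [0.482, -0.4136, 0.2084]
t 28.85 p [ 0.482  -0.4136  0.2084] F [-0.61  0.57  1.6 ] M [ 0.073 -0.143 -0.009] w 0.0918 g 0.0
x [-0.997  0.077  0.   ] y [0.077 0.997 0.001] z [-0.     0.001 -1.   ] q [ 1.1   0.56 -0.62  1.63  0.36  1.07  1.87]
w key_grip [([318.1, 240.2], 0.59)]
w stand_hole [([313.9, 223.1], 0.79)]
w hex_key [([316.5, 213.1], 0.67), ([312.7, 223.6], 0.18)]
b key_grip [([258.0, 166.9], 0.9), ([334.1, 302.9], 0.64)]
b stand_hole [([333.1, 328.9], 0.75), ([257.3, 278.1], 0.45), ([363.8, 223.5], 0.28)]
b hex_key [([332.6, 340.6], 0.67), ([277.3, 189.8], 0.61)]
a key_grip [([409.3, 256.3], 0.83), ([202.6, 219.4], 0.81), ([187.9, 236.6], 0.64)]
a stand_hole [([408.5, 291.4], 0.76)]
a hex_key [([221.2, 243.7], 0.61)]
((316.60809326171875, 239.85134887695312), (18.9058837890625, 116.88768005371094), 9.462322235107422)
0.105 [ 0.4793484  -0.41541475] 165.91008240627832 [np.float64(0.013588281787373837), np.float64(0.09231984644587278)]
0.113 [ 0.47680125 -0.41515049] 165.91008240627832 [np.float64(0.013160569963486454), np.float64(0.08941393894982273)]
```

```bash
python3 -m handwheel '[[[0.09,-0.05,0.3,0,0,1],[0,0,0.6,0,0,0.2],[0,0,0.6,0,0,0],[0,0,0.6,0,0,0],[0,0,0.45,0,0,0],[0,0,0,0,0,0],[0,0,0,0,0,0]]]' 0.4|grep -E "time|pos|width|force"; python3 -m handwheel '[[[0,0,0,0,0,0],[0,0,0,0,0,0],[0,0,0,0,0,0]]]' 0 40|grep -E "time|pos|width|force"; python3 f.py
```

```text
time_s: 30.38
tcp_pos: [0.4786, -0.4174, 0.1069]
contact_force: [-0.5, -0.1, -0.0]
width: 0.0371
grasp_force: 0.0
time_s: 30.75
tcp_pos: [0.4784, -0.4172, 0.1068]
contact_force: [0.2, 0.5, 1.9]
width: 0.0135
grasp_force: 40.0
p [ 0.4784 -0.4172  0.1067] F [-0.37  0.5   3.28] M [ 0.191 -0.129  0.029] t 30.95
```

```bash
python3 -m handwheel '[[[0,0,-0.3,0,0,0],[0,0,-0.6,0,0,0],[0,0,-0.8,0,0,0],[0,0,-0.8,0,0,-0.3],[0,0,-0.8,0,0,-1],[0,0,0,0,0,-1],[0,0,0,0,0,-1],[0,0,0,0,0,-1],[0,0,0,0,0,0]]]' |grep -E "time|pos|width|force"; python3 -c "
from h import *
st();delta([.4483,-.1310,.24],R.from_euler('z',200.2,degrees=True).as_matrix()@np.diag([1,-1,-1]))"
```

```text
time_s: 32.08
tcp_pos: [0.4775, -0.4172, 0.2381]
contact_force: [0.5, -0.4, -2.4]
width: 0.0137
grasp_force: 40.0
t 32.08 p [ 0.4775 -0.4172  0.2381] F [ 0.54 -0.35 -2.39] M [ 0.097 -0.162 -0.058] w 0.0137 g 40.0
x [-0.938 -0.345  0.001] y [-0.345  0.938  0.001] z [-0.001  0.001 -1.   ] q [ 1.18  0.55 -0.73  1.6   0.39  1.14  2.28]
shift [-1.79  6.97 -0.04] ('turn', array([ 0.01, -0.  ,  0.  ]))
```

```bash
python3 -m handwheel '[[[-0.1,0.4,0,0,0,0],[-0.25,1,0,0,0,0],[-0.25,1,0,0,0,0],[-0.25,1,0,0,0,0],[-0.25,1,0,0,0,0],[-0.25,1,0,0,0,0],[-0.25,1,0,0,0,0],[-0.19,0.57,0,0,0,0],[0,0,0,0,0,0],[0,0,0,0,0,0]]]' |grep -E "time|pos|force"; cat > m.py <<'E'
from h import *
import sys
s,r=st();delta([.4483,-.1310,.24],R.from_euler('z',200.2,degrees=True).as_matrix()@np.diag([1,-1,-1]))
a=bot.get_image("scene");b=bot.get_image("side");D={}
for n,p in(("a",a),("b",b)):
  for t in("screw_hole","hex_key","key_grip"):D[n,t]=bot.landmark_of(p,t);print(n,t,[(np.round(q["uv"],1).tolist(),round(q["confidence"],2)) for q in D[n,t]])
f=lambda c,u,v:cv2.resize(c[v-65:v+35,u-65:u+65],None,fx=3,fy=3,interpolation=cv2.INTER_CUBIC)
cv2.imwrite("pics/"+sys.argv[1],np.hstack([f(a["color"],272,228),f(b["color"],280,200)])[:,:,::-1])
tip=s["tcp_pos"]-np.array([0,0,.104])
print("proj tip",proj(a,tip),proj(b,tip),"proj screw",proj(a,[.4483,-.131,.105]),proj(b,[.4483,-.131,.105]))
E
python3 m.py z4.png
```

```text
time_s: 33.33
tcp_pos: [0.4482, -0.1313, 0.2382]
contact_force: [-0.9, -0.4, -1.5]
grasp_force: 40.0
t 33.33 p [ 0.4482 -0.1313  0.2382] F [-0.86 -0.36 -1.51] M [ 0.108 -0.161 -0.004] w 0.0136 g 40.0
x [-0.938 -0.346  0.   ] y [-0.346  0.938 -0.001] z [-0.    -0.001 -1.   ] q [ 0.99  0.27 -0.89  1.99  0.25  1.    1.91]
shift [-0.01  0.01 -0.04] ('turn', array([-0.01, -0.  ,  0.01]))
a screw_hole [([269.5, 223.8], 0.79)]
a hex_key [([221.0, 245.4], 0.89), ([262.0, 222.4], 0.8)]
a key_grip [([267.2, 162.1], 0.63), ([203.6, 222.0], 0.6), ([189.9, 236.0], 0.58)]
b screw_hole [([275.3, 206.2], 0.54), ([282.0, 273.0], 0.49)]
b hex_key [([276.2, 193.5], 0.82), ([333.4, 171.1], 0.78), ([276.4, 187.6], 0.78)]
b key_grip [([274.0, 150.7], 0.8), ([259.1, 167.1], 0.68), ([290.1, 150.7], 0.58)]
proj tip [270.10460475 213.97086051] [276.45766696 193.02103965] proj screw [270.43278239 227.78459934] [277.21885478 203.87044759]
```

View pics/z4.png

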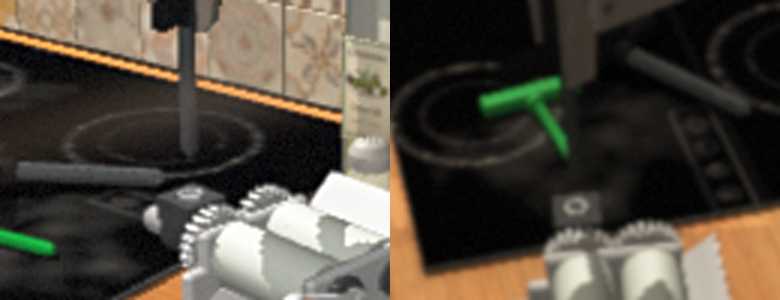

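The left crop shows the key tip at (190,155) straight above the screw at (190,192); the right crop shows the tip at (573,165) above the screw at (575,207). Both match the projections within a pixel. The green and black look-alikes are lying on the hob at (50,245) and (90,175) in the left crop, and I stay clear of them. Now descend.

```bash
python3 -m handwheel '[[[0,0,0.3,0,0,0],[0,0,0.3,0,0,0],[0,0,0.1,0,0,0],[0,0,0,0,0,0]]]' |grep -E "time|pos|ct_force"; python3 -m handwheel '[[[0,0,0.1,0,0,0],[0,0,0,0,0,0]]]' |grep -E "pos|ct_force";python3 -m handwheel '[[[0,0,0.1,0,0,0],[0,0,0,0,0,0]]]' |grep -E "pos|ct_force"; python3 f.py
```

```text
time_s: 34.22
tcp_pos: [0.4479, -0.1309, 0.2096]
contact_force: [-1.5, 0.2, -2.9]
tcp_pos: [0.4478, -0.1313, 0.2058]
contact_force: [-0.3, -2.5, -3.0]
tcp_pos: [0.448, -0.1312, 0.2018]
contact_force: [-2.5, -2.5, -3.3]
p [ 0.448  -0.1311  0.2018] F [-2.2  -3.04 -4.54] M [-0.867  0.505  0.   ] t 34.925
```

```bash
python3 -m handwheel '[[[0.02,-0.015,0.05,0,0,0],[0,0,0,0,0,0]]]' >/dev/null; python3 f.py; python3 -m handwheel '[[[0,0,0.1,0,0,0],[0,0,0,0,0,0]]]' >/dev/null; python3 f.py
```

```text
p [ 0.4479 -0.1316  0.2002] F [-2.39 -2.09 -1.38] M [-0.517  0.552 -0.042] t 35.375
p [ 0.4506 -0.1311  0.1989] F [-3.99 -0.07 18.45] M [ 0.105  1.114 -0.014] t 35.825
```

```bash
python3 -m handwheel '[[[0.02,0,-0.07,0,0,0],[0,0,0,0,0,0]]]' >/dev/null; python3 f.py; python3 -m handwheel '[[[0,0,0,0,0,0.5],[0,0,0,0,0,0.5],[0,0,0,0,0,1],[0,0,0,0,0,1],[0,0,0,0,0,0]]]' >/dev/null; python3 f.py; python3 -c "
from h import *
st()"
```

```text
p [ 0.4484 -0.1316  0.1995] F [1.76 0.06 3.01] M [ 0.189 -0.696  0.007] t 36.275
p [ 0.4479 -0.1319  0.1993] F [3.67 0.19 2.5 ] M [ 0.113 -1.218  0.041] t 37.1
t 37.1 p [ 0.4479 -0.1319  0.1993] F [4.33 0.1  3.52] M [ 0.144 -1.311  0.025] w 0.0136 g 40.0
x [-0.998  0.062 -0.002] y [0.062 0.998 0.   ] z [ 0.002  0.    -1.   ] q [ 0.89  0.3  -0.77  2.03  0.27  0.9   1.48]
```

```bash
python3 -m handwheel '[[[-0.015,0,0,0,0,1],[0,0,0.01,0,0,1],[0,0,0,0,0,1],[0,0,0.01,0,0,1],[0,0,0,0,0,1],[0,0,0.01,0,0,1],[0,0,0,0,0,1],[0,0,0,0,0,0]]]' >/dev/null; python3 f.py
```

```text
p [ 0.448  -0.132   0.1983] F [ 1.69 -0.03  6.73] M [ 0.092 -0.692  0.038] t 38.3
```

```bash
cat > q.py <<'E'
from h import *
import sys
M=[];F=[];n=int(sys.argv[2]) if len(sys.argv)>2 else 4
for _ in range(n):
    bot.get_image("side");s=bot.read_state();M.append(s["wrist_torque"]);F.append(s["contact_force"])
m=np.mean(M,0);f=np.mean(F,0)
x=R.from_quat(s["orientation"]).as_matrix()[:,0]
print("Mz %.3f sd %.3f"%(m[2],np.std([k[2] for k in M])),"F",np.round(f,1),"yaw %.1f"%np.degrees(np.arctan2(x[1],x[0])),"z %.4f"%s["tcp_pos"][2],"t %.2f"%s["time_s"])
sys.exit(int(m[2]>float(sys.argv[1])))
E
python3 -m handwheel '[[[0,0,0,0,0,1],[0,0,0,0,0,0.5],[0,0,0,0,0,0]]]' >/dev/null; python3 q.py .09 && python3 -m handwheel '[[[0,0,0.01,0,0,0.8],[0,0,0,0,0,0]]]' >/dev/null && python3 q.py .09 && python3 -m handwheel '[[[0,0,0.01,0,0,0.8],[0,0,0,0,0,0]]]' >/dev/null && python3 q.py .09 && python3 -m handwheel '[[[0,0,0,0,0,0.8],[0,0,0,0,0,0]]]' >/dev/null && python3 q.py .09 && python3 -m handwheel '[[[0,0,0.01,0,0,0.8],[0,0,0,0,0,0]]]' >/dev/null && python3 q.py .09
```

```text
Mz 0.068 sd 0.026 F [1.9 0.3 5.3] yaw 108.4 z 0.1981 t 38.88
Mz 0.037 sd 0.034 F [1.1 0.7 7.2] yaw 102.0 z 0.1979 t 39.33
Mz 0.039 sd 0.034 F [0.8 0.8 9.4] yaw 95.6 z 0.1978 t 39.77
Mz 0.048 sd 0.015 F [0.9 0.8 9.2] yaw 89.2 z 0.1977 t 40.23
Mz 0.028 sd 0.032 F [ 0.2  0.6 11. ] yaw 82.8 z 0.1976 t 40.67
```

```bash
python3 -m handwheel '[[[0,0,-0.02,0,0,0.7],[0,0,0,0,0,0]]]' >/dev/null; python3 q.py .09 && python3 -m handwheel '[[[0,0,0,0,0,0.7],[0,0,0,0,0,0]]]' >/dev/null && python3 q.py .09 && python3 -m handwheel '[[[0,0,0,0,0,0.7],[0,0,0,0,0,0]]]' >/dev/null && python3 q.py .09 && python3 -m handwheel '[[[0,0,0,0,0,0.7],[0,0,0,0,0,0]]]' >/dev/null && python3 q.py .09 && python3 -m handwheel '[[[0,0,0,0,0,0.7],[0,0,0,0,0,0]]]' >/dev/null && python3 q.py .09
```

```text
Mz 0.081 sd 0.032 F [1.  0.7 6.3] yaw 77.3 z 0.1976 t 41.12
Mz 0.084 sd 0.028 F [1.1 0.6 6. ] yaw 71.7 z 0.1976 t 41.58
Mz 0.078 sd 0.030 F [0.9 0.4 5.8] yaw 66.1 z 0.1975 t 42.02
Mz 0.097 sd 0.033 F [0.9 0.9 5.8] yaw 60.5 z 0.1975 t 42.48
```

```bash
python3 -m handwheel '[[[0,0,0,0,0,0.4],[0,0,0,0,0,0]]]' >/dev/null; python3 q.py .125 6 && python3 -m handwheel '[[[0,0,0,0,0,0.4],[0,0,0,0,0,0]]]' >/dev/null && python3 q.py .125 6 && python3 -m handwheel '[[[0,0,0,0,0,0.4],[0,0,0,0,0,0]]]' >/dev/null && python3 q.py .125 6
```

```text
Mz 0.143 sd 0.023 F [1.5 1.2 5.5] yaw 57.3 z 0.1975 t 43.02
```

```bash
python3 q.py 1 10; python3 -m handwheel '[[[0,0,0,0,0,0.1],[0,0,0,0,0,0]]]' >/dev/null; python3 q.py 1 10
```

```text
Mz 0.098 sd 0.033 F [1.2 1.  5.5] yaw 57.3 z 0.1975 t 43.52
Mz 0.118 sd 0.024 F [1.3 1.1 5.9] yaw 56.5 z 0.1975 t 44.27
```

```bash
python3 -m handwheel '[[[0,0,0,0,0,0.3],[0,0,0,0,0,0]]]' >/dev/null; python3 q.py 0.145 12 && python3 -m handwheel '[[[0,0,0,0,0,0.25],[0,0,0,0,0,0]]]' >/dev/null && python3 q.py 1 14
```

```text
Mz 0.133 sd 0.031 F [1.2 1.  5.6] yaw 54.1 z 0.1975 t 45.12
Mz 0.135 sd 0.035 F [1.2 1.3 5.5] yaw 52.1 z 0.1975 t 46.08
```

```bash
python3 -m handwheel '[[[0,0,0,0,0,0.3],[0,0,0,0,0,0]]]' >/dev/null; python3 q.py 0.2 16
```

```text
Traceback (most recent call last):
  File "q.py", line 5, in <module>
    bot.get_image("side");s=bot.read_state();M.append(s["wrist_torque"]);F.append(s["contact_force"])
    ~~~~~~~~~~~~~^^^^^^^^
ValueError: 200 camera calls are used up
```

The camera calls are used up, so from here I read the state between still rows.

```bash
for i in 1 2 3 4 5 6 7 8; do python3 -m handwheel '[[[0,0,0,0,0,0]]]' >/dev/null; python3 -c "
from h import *
s=bot.read_state();print(round(s['time_s'],2),round(s['wrist_torque'][2],3),np.round(s['contact_force'],1))"; done
```

```text
46.8 0.118 [0.7 1.4 5.2]
46.92 0.147 [1.6 1.4 5.5]
47.05 0.145 [1.3 0.1 5.8]
47.17 0.134 [0.9 1.8 5.9]
47.3 0.119 [1.3 1.4 5.2]
47.42 0.138 [1.3 1.1 5.1]
47.55 0.091 [1.6 0.3 4.3]
47.67 0.137 [1.5 0.4 6. ]
```

```bash
python3 -m handwheel '[[[0,0,0,0,0,0.4],[0,0,0,0,0,0]]]' >/dev/null; for i in 1 2 3 4 5 6 7 8 9 10; do python3 -m handwheel '[[[0,0,0,0,0,0]]]' >/dev/null; python3 -c "
from h import *
s=bot.read_state();print(round(s['time_s'],2),round(s['wrist_torque'][2],3))"; done; python3 -c "
from h import *
st()"
```

```text
48.05 0.135
48.17 0.09
48.3 0.155
48.42 0.163
48.55 0.105
48.67 0.11
48.8 0.091
48.92 0.153
49.05 0.148
49.17 0.142
t 49.17 p [ 0.4475 -0.1316  0.1974] F [0.92 1.53 4.97] M [ 0.367 -0.423  0.142] w 0.0134 g 40.0
x [ 0.688  0.725 -0.   ] y [ 0.725 -0.688 -0.001] z [-0.001  0.001 -1.   ] q [ 0.55  0.24 -0.37  2.05  0.11  0.87 -0.65]
```

```bash
python3 -m handwheel '[[[0,0,0,0,0,0.3],[0,0,0,0,0,0.3],[0,0,0,0,0,0]]]' >/dev/null; for i in 1 2 3 4 5 6 7 8 9 10; do python3 -m handwheel '[[[0,0,0,0,0,0]]]' >/dev/null; python3 -c "
from h import *
s=bot.read_state();print(round(s['time_s'],2),round(s['wrist_torque'][2],3))"; done
```

```text
49.67 0.121
49.8 0.17
49.92 0.15
50.05 0.163
50.17 0.181
50.3 0.184
50.42 0.159
50.55 0.132
50.67 0.09
50.8 0.187
```

```bash
python3 -m handwheel '[[[0,0,0,0,0,-0.5],[0,0,-0.1,0,0,0],[0,0,-0.4,0,0,0],[0,0,-0.6,0,0,0],[0,0,-0.2,0,0,0],[0,0,0,0,0,0]]]' |grep -E "ct_force"; python3 -c "
from h import *
st();delta([.478,-.4173,.24],R.from_euler('z',45.7,degrees=True).as_matrix()@np.diag([1,-1,-1]))"
```

```text
contact_force: [-0.6, 0.4, -2.0]
t 51.55 p [ 0.4473 -0.1322  0.2497] F [-0.6   0.37 -2.01] M [-0.021 -0.005 -0.028] w 0.0136 g 40.0
x [ 0.701  0.713 -0.001] y [ 0.713 -0.701  0.   ] z [-0.    -0.001 -1.   ] q [ 0.56  0.16 -0.38  2.    0.07  0.99 -0.63]
shift [-4.54  5.54  0.25] ('turn', array([ 0.  ,  0.  , -0.03]))
```

```bash
python3 -m handwheel '[[[-0.3,0.36,0,0,0,0],[-0.75,0.92,0,0,0,0],[-0.75,0.92,0,0,0,0],[-0.75,0.92,0,0,0,0],[-0.75,0.92,0,0,0,0],[-0.74,0.92,0,0,0,0],[-0.5,0.58,0.5,0,0,0],[0,0,0,0,0,0],[0,0,0,0,0,0]]]' |grep -E "ct_force"; python3 -c "
from h import *
st();delta([.478,-.4173,.1067],R.from_euler('z',45.7,degrees=True).as_matrix()@np.diag([1,-1,-1]))"
```

```text
contact_force: [0.1, 0.7, -0.7]
t 52.67 p [ 0.4781 -0.4166  0.2284] F [ 0.1   0.7  -0.67] M [-0.038 -0.032  0.058] w 0.0137 g 40.0
x [0.701 0.713 0.   ] y [ 0.713 -0.701 -0.002] z [-0.001  0.002 -1.   ] q [ 0.82  0.46 -0.21  1.64  0.11  1.06 -0.2 ]
shift [-0.01  0.02  3.04] ('turn', array([-0.01, -0.  , -0.02]))
```

```bash
python3 -m handwheel '[[[-0.01,0.02,0.6,0,0,0],[0,0,0.7,0,0,0],[0,0,0.6,0,0,0],[0,0,0.1,0,0,0],[0,0,0,0,0,0]]]' |grep -E "tcp|ct_force"; python3 -m handwheel '[[[0,0,0.15,0,0,0],[0,0,0.1,0,0,0],[0,0,0,0,0,0]]]' |grep -E "tcp|ct_force"; python3 -m handwheel '[[[0,0,0.15,0,0,0],[0,0,0,0,0,0]]]' |grep -E "tcp|ct_force"
```

```text
tcp_pos: [0.4795, -0.4174, 0.1503]
contact_force: [0.4, 0.3, -1.4]
tcp_pos: [0.4787, -0.4176, 0.1392]
contact_force: [-0.5, -0.8, -1.6]
tcp_pos: [0.4788, -0.4175, 0.1328]
contact_force: [1.1, -0.5, -2.5]
```

In the hole without resistance; lower it to the bottom.

```bash
python3 -m handwheel '[[[0,0,0.2,0,0,0],[0,0,0.2,0,0,0],[0,0,0.15,0,0,0],[0,0,0,0,0,0]]]' |grep -E "tcp|ct_force"; python3 -m handwheel '[[[0,0,0.06,0,0,0],[0,0,0,0,0,0]]]' |grep -E "tcp|ct_force"; python3 -m handwheel '[[[0,0,0.04,0,0,0],[0,0,0,0,0,0]]]' |grep -E "tcp|ct_force"
```

```text
tcp_pos: [0.4788, -0.4175, 0.1107]
contact_force: [0.3, -0.4, -1.4]
tcp_pos: [0.4788, -0.4176, 0.1089]
contact_force: [1.1, 0.5, -3.0]
tcp_pos: [0.4789, -0.4176, 0.1074]
contact_force: [0.9, -0.2, -2.5]
```

```bash
python3 -m handwheel '[[[0,0,0.03,0,0,0],[0,0,0,0,0,0]]]' |grep -E "tcp|ct_force"; python3 -m handwheel '[[[0,0,0.03,0,0,0],[0,0,0,0,0,0]]]' |grep -E "tcp|ct_force"; python3 -m handwheel '[[[0,0,0.03,0,0,0],[0,0,0,0,0,0]]]' |grep -E "tcp|ct_force"
```

```text
tcp_pos: [0.479, -0.4178, 0.1065]
contact_force: [-0.5, 0.3, 0.7]
tcp_pos: [0.4793, -0.418, 0.1064]
contact_force: [-1.6, 1.8, 7.5]
tcp_pos: [0.4795, -0.4182, 0.1062]
contact_force: [-1.7, 1.7, 13.2]
```

```bash
python3 -m handwheel '[[[0,0,-0.06,0,0,0],[0,0,0,0,0,0]]]' |grep -E "tcp|ct_force"; python3 -m handwheel '[[[0,0,0,0,0,0],[0,0,0,0,0,0],[0,0,0,0,0,0],[0,0,0,0,0,0],[0,0,0,0,0,0],[0,0,-0.5,0,0,0],[0,0,-0.8,0,0,0],[0,0,-0.8,0,0,0],[0,0,-0.8,0,0,0],[0,0,0,0,0,0],[0,0,0,0,0,0]]]' 0.6|grep -E "time|tcp|force|width"
```

```text
tcp_pos: [0.4791, -0.4178, 0.1065]
contact_force: [-1.1, 0.4, 3.0]
time_s: 57.3
tcp_pos: [0.4785, -0.4175, 0.2222]
contact_force: [0.6, 0.6, -0.8]
width: 0.0555
grasp_force: 0.0
```

```bash
python3 -c "
from bench import bot
print(bot.hand_in())"
```

```text
the job is handed in; nothing more can be done
None
```

Handed in at about 57 s: the crank was turned until the flat looked square up (within a few hundredths of a radian in the wrist image), the screw was tightened to a measured average of about 0.15 N m (±0.03 per reading), and the key went back to the bottom of its hole (felt through the gripper, not seen, because the camera calls had run out). The two look-alike keys on the hob had fallen over by the time I looked there again; I did not go near them and don't know why.

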